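Open the ratchet clamp on the glued power supply

TASK

The glue on the black power supply in the bench clamp has set, so open the clamp: with the fingertips press the ratchet release pad on top of the sliding jaw down and, keeping it pressed, push the jaw back along its bar until it is against the end stop; then let go so that the pad springs up and the ratchet holds again. Nothing is to be gripped or lifted: leave the power supply lying where it is and do not disturb the other things round the clamp.

Things in the scene. Friction and masses are not known exactly. Their poses are not given: they have to be found in the camera images.
- clamp: Bench clamp on a plywood board 330 x 200 x 12 mm, fixed. Origin: centre of the board's underside, on the table; x = opening direction along the bar, z up. Steel bar 12 mm wide along x at y = +50 mm, top 52 mm above the table, saw teeth under it. Fixed grey jaw at the -x end: x -160 to -132, y -60 to +70 mm, 62 mm high.
- end_stop (a point): Centre of the inner face (looking to the clamp's -x) of the grey end stop block at the +x end of the bar, 37 mm above the table. Block 18 mm thick in x, 44 mm wide in y, top 62 mm above the table. Axes as the clamp's.
- jaw (a joint): How far the sliding jaw is pushed back along the clamp's +x, in m: 0 = closed on the power supply, 0.130 = against the end stop. Starts at 0 to 0.025. The ratchet blocks opening (after up to 8 mm play) unless the release pad is down 4 mm or more; closing clicks over the teeth. Pad down, it slides with about 3 N.
- release (a joint): How far the ratchet release pad is pressed down, in m: 0 = up, locked; 0.008 = down on its stop; ratchet free from about 0.004. Spring 4 N at the top, 8 N fully down. It rides on the jaw, must be held down while the jaw is pushed, and springs back when let go (it may rest up to 4 mm down, on the slope of a tooth).
- pad_top (a point): Centre of the top face of the release pad, a flat ribbed black plate on the sliding jaw, 44 mm along the clamp's x by 50 mm along its y; 78 mm above the table when up, 70 mm when fully pressed. Moves with the pad; axes as the clamp's.
- push_face (a point): Point on the face, looking to the clamp's -x, of the grey push block on the sliding jaw behind the pad: 28 mm in +x from the pad's centre (6 mm past its edge), 90 mm above the table. Block 32 mm thick, 60 mm wide, top at 105 mm. A fingertip on the pad pushes here. The jaw's grey saddle is 90 mm long, 30 mm wide, 60 mm high; its arm at the -x end reaches 110 mm to the clamp's -y, 58 mm high.
- power_supply: Black box-shaped power supply, 127 x 52 x 30 mm, lying loose on the plywood board between the two jaws, its long side across the bar direction. Origin: centre of its underside, 12 mm above the table; its x is its long axis. To be left where it is.
- small_carton: Small brown part carton 54 x 78 x 41 mm, loose on the table beyond the clamp. Origin: centre of its underside. Bystander.
- cutter: Red snap-off knife 27 x 123 x 17 mm, long in its y, loose on the table beyond the clamp. Origin: centre of its underside. Bystander.
- stick: Green USB stick 56 x 18 x 8 mm, long in its x, loose on the table beyond the clamp. Origin: centre of its underside. Bystander.
Mind the look-alikes: they are no part of the job. What is shaped like the power_supply but pink or yellow is not meant.

How it is judged:
On the way, in this order (a step that is already met when the one before it is completed fails the run):
1. the release pad is pressed at least 4 mm while the jaw is still within 20 mm of where it was (value of joint release above 0.004 m and distance of push_face from where it was at the start of the episode below 0.02 m), for 0.05 s.
2. the jaw is pushed back to the end stop (joint over 0.124) (value of joint jaw above 0.124 m), for 0.1 s.
At the end, for the whole second after the job is handed in: The jaw rests within 7 mm of the end stop (joint over 0.123), the release pad is let go and has sprung up (pressed less than 4.5 mm), the power supply lies still within 20 mm of where it was and the carton, knife and USB stick are within 30 mm of where they were (value of joint jaw above 0.123 m and velocity of joint jaw below 0.005 m/s and value of joint release below 0.0045 m and not (distance of power_supply from where it was at the start of the episode above 0.02 m) and linear speed of power_supply below 0.01 m/s and not (distance of small_carton from where it was at the start of the episode above 0.03 m) and not (distance of cutter from where it was at the start of the episode above 0.03 m) and not (distance of stick from where it was at the start of the episode above 0.03 m)); the robot touches nothing.
It fails at once if the power supply is shifted or lifted by more than 20 mm (distance of power_supply from where it was at the start of the episode above 0.02 m).
It fails at once if a bystander is shifted or lifted by more than 30 mm (distance of any of small_carton, cutter, stick from where it was at the start of the episode above 0.03 m).
It also fails if it takes over 37 s, if anything falls off the work surface, if the arm or the gripper's body presses on something with over 40 N, if the wrist force passes 120 N, or if a joint passes its speed limit or range.

ROBOT

A 6-joint arm with a two-finger parallel gripper is mounted at the origin on a cart in front of the work surface, level with it; the furniture and walls round the work are solid. World frame = base frame: x ahead of the robot, y to its left, z up, the work surface at z = 0. Lengths are in m, angles in rad, forces in N, time in s.
With the tool pointing down it reaches from about 0.375 to 0.9 m from the base axis. Payload 3.1 kg.
Tool frame: the origin (TCP) lies at the very end of the fingers, on their centre line; the grasp point (between the pads) lies arm.pinch_z behind it (arm.pinch_z is the distance from the TCP to the grasp point, in m); z points along the fingers, y is the line along which they close (so a half turn about z gives the same grasp; the last joint's range is limited). The gripper opens to 87 mm and grips with 3 to 60 N. Pads are 19 mm wide; open, the fingers measure 117 mm over their backs; the gripper's body (75 mm by 190 mm) begins 51 mm behind the grasp point.
Start: joints at [1.044, 0.527, 1.433, -0, 1.181, -0.178], TCP at [0.213, 0.588, 0.223] pointing down, gripper open.
Joint ranges: [-3.08, 3.08], [-0.75, 2.2], [0.22, 2.44], [-1.43, 4.57], [0, 2.65], [-2.85, 2.85]. Speed limits (rad/s): [2.79, 2.79, 3.14, 3.14, 3.14, 3.14].

INTERFACE

Orientations are given as a unit quaternion [x, y, z, w].
In Python, from workcell import arm, eyes gives the robot as it stands. The module is installed in compiled form; this text tells all that it offers.
- The arm moves only by the tool jog_arm, never from a script. Its argument "motion" is text: rows parted by semicolons, each of 7 numbers parted by spaces: the turn, a rotation vector about the world's x, y, z in degrees, then the shift along the world's x, y, z in mm, then the opening in per cent of the stroke, from 0 (shut) to 100 (fully open). A call has 1 to 8 rows; each row is the pose to reach, as a shift and turn from the pose commanded when the call began; what a row does not reach only later rows make up. A row lasts 1/8 s, in which the tool goes at most 62.5 mm and 10.7 degrees, less where a joint would pass 70% of its speed; a pose out of reach is approached as far as the arm can. A call with a gripper value outside its range is refused whole. The fingers move at their own pace and stop on an object; the grip force is fixed at half the most. Time passes only in rows, so rows that repeat a pose let the fingers close. It gives the time, the measured TCP pose, the force, the opening and the grip force at its end, in the units of the state.
- arm.observe(): the state, without advancing time (a new reading comes with each control period).
- eyes.snapshot(name): name is "scene" or "top"; returns a dict with "pixels" (480x640x3 uint8, red, green, blue), "camera_matrix" (3x3 intrinsics, pixels), "extrinsics" (4x4, takes a point from world to camera coordinates). Camera axes: x right, y up, looking along -z (the intrinsics and any distortion apply to the point x, -y, -z); pixel columns grow to the right and rows downward; lengths in m; the calibration is good to about 2 mm. A picture is of the moment at which its call begins. There is no depth.
- arm.finish_job(): hands the job in; it is judged then, once.
The state is a dict: "time_s": time; "joint_positions": joint angles; "joint_velocities": joint speeds; "joint_efforts": joint torques, N m; "eef_pos": TCP position; "tool_rot": TCP orientation; "contact_force": force on the tool from outside, world axes, zero at the start; "torque": the same for the moment, N m; "gripper_width": finger opening in m; "grasp_force": force on a finger pad.
Only numpy, scipy, OpenCV 4.12 (cv2) and the standard library are available. Lean on these libraries where they do the work, as an engineer would, in place of code of your own. Each camera call takes 0.05 s, during which the arm holds its last target. There are 200 camera calls.

## Working session

There is one attempt and no reset: what is moved stays moved. The work goes in short steps, Python scripts to look and compute and a tool call to move; the robot and the scene stay as the last step left them, time stands still between calls to the robot, and variables do not carry over. Pictures are saved under pics/ and viewed, at most 10 in all, crops included, and the job is handed in when it is done.

Besides the shell and the picture viewer there is one more tool, called after "Emit:" as name(argument=value, ...) on one line, values as JSON. jog_arm: Moves the arm, as the interface text tells. Its arguments: {"type":"object","properties":{"motion":{"type":"string"}},"required":["motion"]}

```bash
mkdir -p pics
cat > h.py <<'E'
import numpy as np, cv2
from workcell import arm, eyes
def snap(name,f):
    s=eyes.snapshot(name); cv2.imwrite(f'pics/{f}.png',cv2.cvtColor(s['pixels'],cv2.COLOR_RGB2BGR))
    np.savez(f'pics/{f}.npz',K=s['camera_matrix'],T=s['extrinsics'],p=s['pixels']); return s
def ray(f,uv,z):
    d=np.load(f'pics/{f}.npz');K,T=d['K'],d['T']
    c=np.linalg.inv(K)@[uv[0],uv[1],1]; c=np.array([c[0],-c[1],-c[2]])
    R,t=T[:3,:3],T[:3,3]; o=-R.T@t; w=R.T@c
    return o+w*(z-o[2])/w[2]
def proj(f,P):
    d=np.load(f'pics/{f}.npz');K,T=d['K'],d['T']
    c=T[:3,:3]@P+T[:3,3]; q=K@[c[0],-c[1],-c[2]]; return q[:2]/q[2]
E
python3 - <<'E'
from h import *
for n in('scene','top'):
    s=snap(n,n+'0'); print(n,s['camera_matrix'].tolist(),np.round(s['extrinsics'],3).tolist())
print(arm.observe())
E
```

```text
scene [[533.7209990725015, 0.0, 321.7941425115297], [0.0, 533.7209990725015, 236.93622412862712], [0.0, 0.0, 1.0]] [[-0.692, -0.722, 0.016, 0.617], [0.346, -0.311, 0.885, -0.167], [-0.634, 0.618, 0.465, -1.127], [0.0, 0.0, 0.0, 1.0]]
top [[480.9793244977043, 0.0, 315.2656398934563], [0.0, 480.9793244977043, 232.39338319065502], [0.0, 0.0, 1.0]] [[0.009, -1.0, -0.009, 0.339], [0.986, 0.007, 0.165, -0.566], [-0.165, -0.011, 0.986, -1.064], [0.0, 0.0, 0.0, 1.0]]
{'time_s': 0.1, 'joint_positions': array([ 1.04450554e+00,  5.28365343e-01,  1.43380809e+00, -9.93031952e-06,
        1.18141353e+00, -1.78508385e-01]), 'joint_velocities': array([-1.49168579e-03, -3.47771460e-03, -2.84942460e-03,  9.47498006e-05,
        3.14813637e-04, -1.06398837e-03]), 'joint_efforts': array([-2.73927690e-04, -4.40984094e+01, -1.77149874e+01,  6.34892634e-02,
        5.33940364e-02, -2.55990454e-05]), 'eef_pos': array([0.21264025, 0.58698952, 0.22166354]), 'tool_rot': array([ 1.73014220e-01,  9.84918822e-01, -9.37461940e-04, -3.39859575e-04]), 'contact_force': array([ 0.25189777,  0.50589733, -0.37980315]), 'torque': array([-0.01680384, -0.00270624, -0.03857858]), 'grasp_force': 0.0, 'gripper_width': 0.08673066636529704}
```

View pics/top0.png

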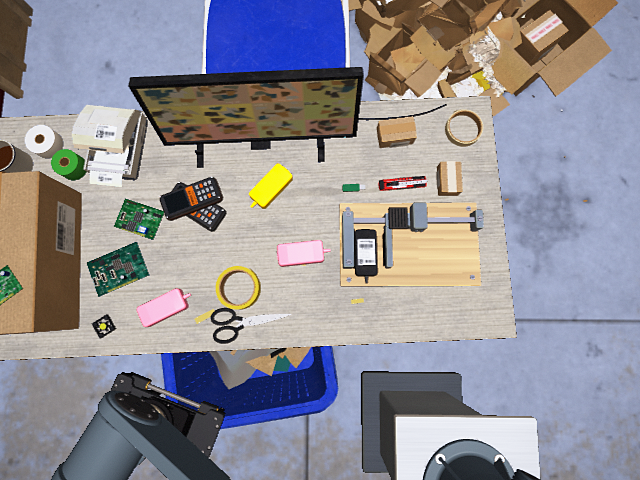

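View pics/scene0.png

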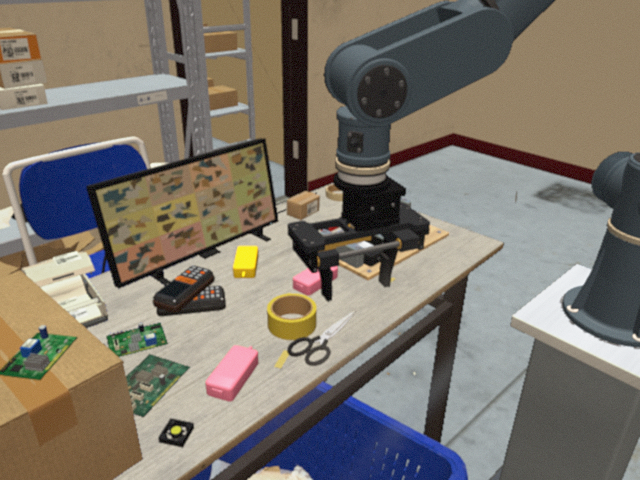

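Top view: the black power supply is at (366,252). The ribbed black pad is at (399,217), with the grey push block at (420,216) and the end stop at (477,219). The board's corners are about (340,204), (480,203), (482,286) and (341,287), so clamp +x runs image right (world -y). Possible look-alikes for the pad are the black power supply (366,252) and the black handsets (190,200). I choose (399,217) because it is ribbed and sits on the bar next to the push block. I'll check that in a close crop.

Run:
```python
from h import *
p=cv2.imread('pics/top0.png')[160:300,330:490]
cv2.imwrite('pics/crop1.png',cv2.resize(p,None,fx=5,fy=5,interpolation=cv2.INTER_CUBIC)[:600])
for n,uv,z in [('padc',(399,217),.078),('bTL',(340,204),.012),('bTR',(480,203),.012),('bBR',(482,286),.012),('bBL',(341,287),.012),('stop top L',(471,219),.062),('pushblk top L',(412,216),.105),('pushblk top R',(427,216),.105)]:
    print(n,ray('top0',uv,z).round(4))
```

```text
padc [0.595  0.1544 0.078 ]
bTL [0.6394 0.285  0.012 ]
bTR [ 0.644 -0.052  0.012]
bBR [ 0.445  -0.0471  0.012 ]
bBL [0.44   0.2826 0.012 ]
stop top L [ 0.5947 -0.0127  0.062 ]
pushblk top L [0.592  0.1303 0.105 ]
pushblk top R [0.5922 0.0973 0.105 ]
```

View pics/crop1.png

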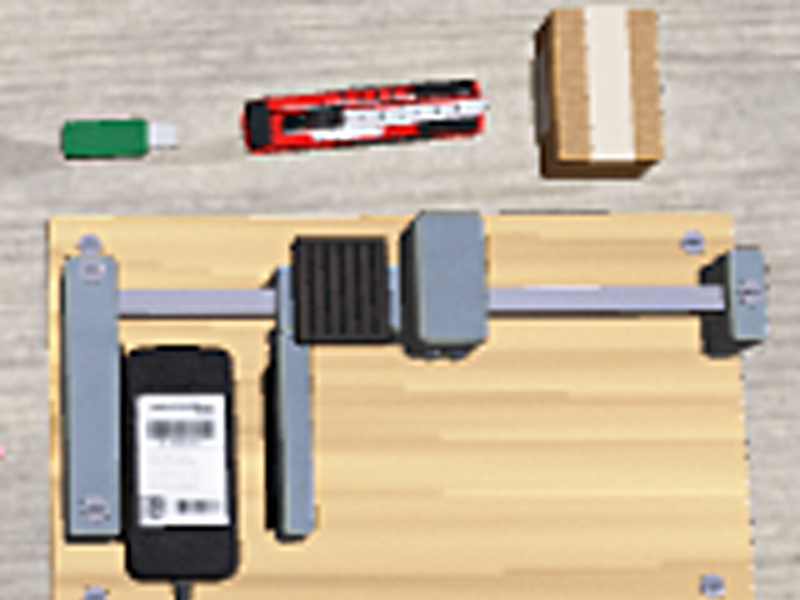

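The crop confirms the ribbed black pad, centred at (398,218), and the push block, whose -x face is at about u=413. From these, the pad centre is at about (0.593, 0.156) and the push face at y≈0.128, and the 28 mm between them matches. The opening direction is (0.014, -1). I'll set out now with the fingers closed and the closing line along world y.

Emit:
jog_arm(motion="0 0 3 38 -43 0 0;0 0 5 75 -86 0 0;0 0 8 113 -129 0 0;0 0 10 150 -172 0 0;0 0 13 188 -215 0 0;0 0 16 225 -258 0 0;0 0 18 263 -301 0 0;0 0 20 300 -344 0 0")

```text
time_s: 1.1
eef_pos: [0.5138, 0.242, 0.2222]
tool_rot: [-0.001, 1.0, 0.0, -0.0]
contact_force: [1.0, -0.4, 0.6]
gripper_width: 0.015
grasp_force: 0.0
```

Emit:
jog_arm(motion="0 0 0 40 -46 0 0;0 0 0 80 -93 -20 0;0 0 0 80 -93 -50 0;0 0 0 80 -93 -80 0;0 0 0 80 -93 -80 0;0 0 0 80 -93 -80 0")

```text
time_s: 1.85
eef_pos: [0.5934, 0.1508, 0.1433]
tool_rot: [-0.001, 1.0, 0.0, 0.001]
contact_force: [-0.0, 0.4, -0.0]
gripper_width: 0.0002
grasp_force: 0.0
```

Run:
```python
from h import *
print(arm.pinch_z)
o=arm.observe(); print(o['time_s'],o['eef_pos'],o['tool_rot'],o['contact_force'],o['gripper_width'],o['joint_positions'])
for n,b in(('scene',(300,120,200,150)),('top',(330,160,160,120))):
    snap(n,n+'1'); x,y,w,h=b
    cv2.imwrite(f'pics/c_{n}1.png',cv2.resize(cv2.imread(f'pics/{n}1.png')[y:y+h,x:x+w],None,fx=4,fy=4,interpolation=cv2.INTER_CUBIC))
print(proj('scene1',o['eef_pos']),proj('scene1',np.array([.593,.156,.078])),proj('scene1',np.array([.593,.128,.09])),proj('top1',o['eef_pos']))
```

```text
0.0187
1.85 [0.59344869 0.15079863 0.14325435] [-8.07365740e-04  9.99999544e-01  1.68305796e-05  5.10099239e-04] [-0.04167345  0.42794302 -0.0313328 ] 0.00024770547027837795 [ 6.65668971e-02  6.06330235e-01  1.53908297e+00 -3.98774472e-05
  9.95159242e-01 -1.50582247e+00]
[361.47269014 189.92742933] [358.94293409 214.03316459] [366.50813987 206.76029417] [405.71205146 211.70304196]
```

View pics/scene1.png

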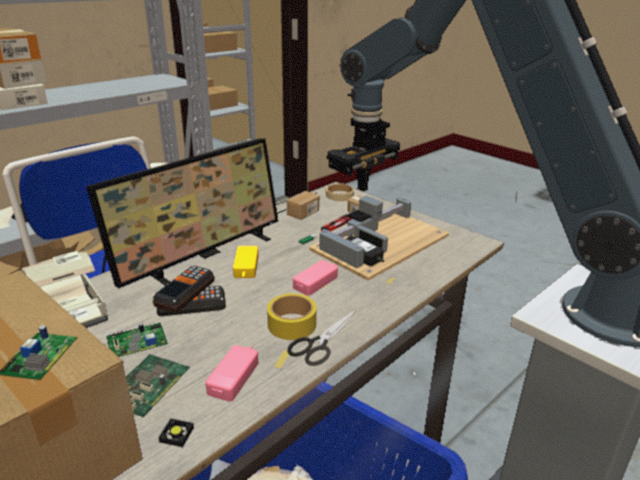

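View pics/c_scene1.png

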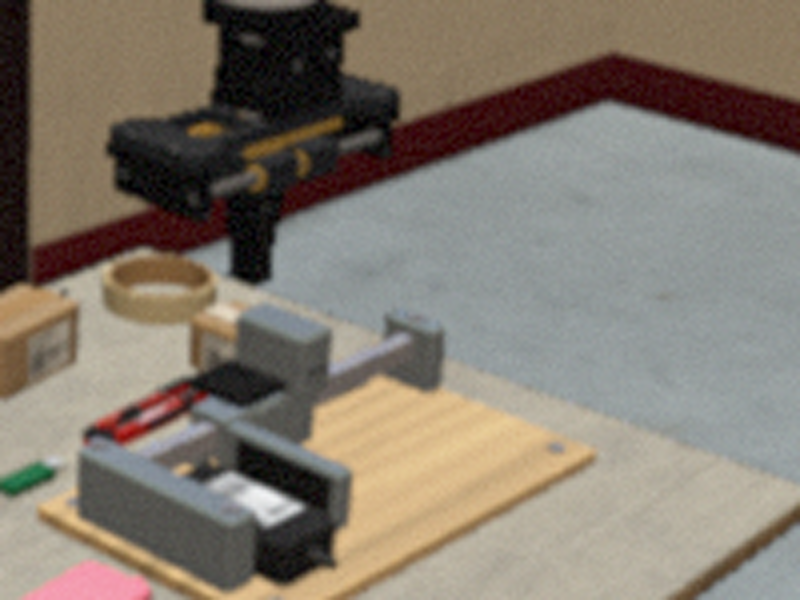

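In the crop the pad is at (240,382), which is full-image (360,215). I predicted (359,214), so the position holds. The fingertip is directly over the pad, in front of the push block. Next I press the pad down.

Emit:
jog_arm(motion="0 0 0 0 0 -30 0;0 0 0 0 0 -55 0;0 0 0 0 0 -63 0;0 0 0 0 0 -67 0;0 0 0 0 0 -70 0;0 0 0 0 0 -72 0;0 0 0 0 0 -72 0")

```text
time_s: 2.82
eef_pos: [0.5937, 0.1508, 0.0724]
tool_rot: [-0.001, 1.0, 0.0, 0.001]
contact_force: [-2.3, 0.5, 7.0]
gripper_width: 0.0005
grasp_force: 3.2
```

Emit:
jog_arm(motion="0 0 0 0 -4 -1 0;0 0 0 0 -8 -1 0;0 0 0 0 -12 -1 0;0 0 0 0 -17 -1 0;0 0 0 0 -23 -1 0;0 0 0 0 -29 -1 0;0 0 0 1 -35 -1 0;0 0 0 1 -41 -1 0")

```text
time_s: 3.82
eef_pos: [0.5942, 0.1105, 0.0716]
tool_rot: [-0.001, 1.0, 0.001, 0.001]
contact_force: [-2.1, 2.4, 6.4]
gripper_width: 0.0007
grasp_force: 3.4
```

Emit:
jog_arm(motion="0 0 0 0 -6 0 0;0 0 0 0 -12 0 0;0 0 0 0 -18 0 0;0 0 0 0 -24 0 0;0 0 0 0 -30 0 0;0 0 0 1 -36 0 0;0 0 0 1 -42 0 0;0 0 0 1 -48 0 0")

```text
time_s: 4.82
eef_pos: [0.5948, 0.0624, 0.0714]
tool_rot: [-0.001, 1.0, 0.001, 0.0]
contact_force: [-2.4, 3.3, 7.9]
gripper_width: 0.0004
grasp_force: 3.5
```

Run:
```python
from h import *
o=arm.observe(); print(o['eef_pos'],o['contact_force'])
snap('top','top2')
cv2.imwrite('pics/c_top2.png',cv2.resize(cv2.imread('pics/top2.png')[160:280,330:490],None,fx=5,fy=5,interpolation=cv2.INTER_CUBIC))
```

```text
[0.59480209 0.06239868 0.0713986 ] [-2.36837546  3.26453678  7.8816848 ]
```

View pics/c_top2.png

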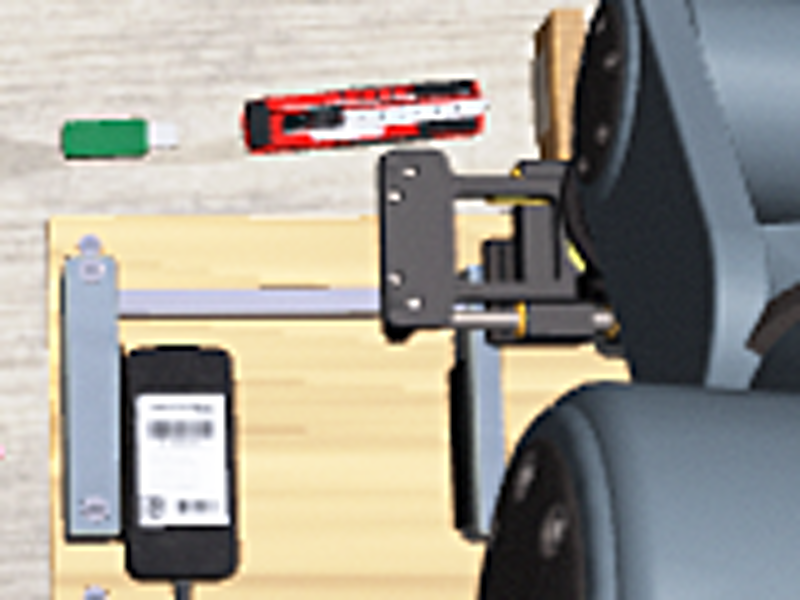

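The jaw's arm has moved from u=275 to about 462 in the crop, roughly 81 mm. The power supply at (180,460), the stick and the knife haven't moved. I keep pushing.

Emit:
jog_arm(motion="0 0 0 0 -5 0 0;0 0 0 0 -10 0 0;0 0 0 0 -14 0 0;0 0 0 0 -18 0 0;0 0 0 0 -21 0 0;0 0 0 0 -24 0 0")

```text
time_s: 5.62
eef_pos: [0.5951, 0.0383, 0.0715]
tool_rot: [-0.001, 1.0, 0.001, 0.0]
contact_force: [-2.0, 3.3, 6.9]
gripper_width: 0.0006
grasp_force: 3.4
```

Emit:
jog_arm(motion="0 0 0 0 -2 0 0;0 0 0 0 -4 0 0;0 0 0 0 -6 0 0;0 0 0 0 -8 0 0;0 0 0 0 -8 0 0")

```text
time_s: 6.25
eef_pos: [0.5962, 0.0304, 0.0717]
tool_rot: [-0.0, 1.0, 0.001, 0.002]
contact_force: [-1.6, 2.0, 6.3]
gripper_width: 0.0005
grasp_force: 3.4
```

Emit:
jog_arm(motion="0 0 0 0 -2 0 0;0 0 0 0 -4 0 0;0 0 0 0 -6 0 0;0 0 0 0 -8 0 0;0 0 0 0 -8 0 0")

```text
time_s: 6.88
eef_pos: [0.5969, 0.024, 0.0719]
tool_rot: [0.0, 1.0, 0.002, 0.003]
contact_force: [0.7, 8.3, 6.6]
gripper_width: 0.0007
grasp_force: 6.3
```

Emit:
jog_arm(motion="0 0 0 0 -2 0 0;0 0 0 0 -3 0 0;0 0 0 0 -3 0 0")

```text
time_s: 7.25
eef_pos: [0.5969, 0.0238, 0.0719]
tool_rot: [0.001, 1.0, 0.004, 0.003]
contact_force: [1.8, 17.2, 7.0]
gripper_width: 0.0003
grasp_force: 10.2
```

Run:
```python
from h import *
snap('scene','scene3')
cv2.imwrite('pics/c_scene3.png',cv2.resize(cv2.imread('pics/scene3.png')[160:280,300:460],None,fx=5,fy=5,interpolation=cv2.INTER_CUBIC))
```

```text
(no output)
```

View pics/c_scene3.png

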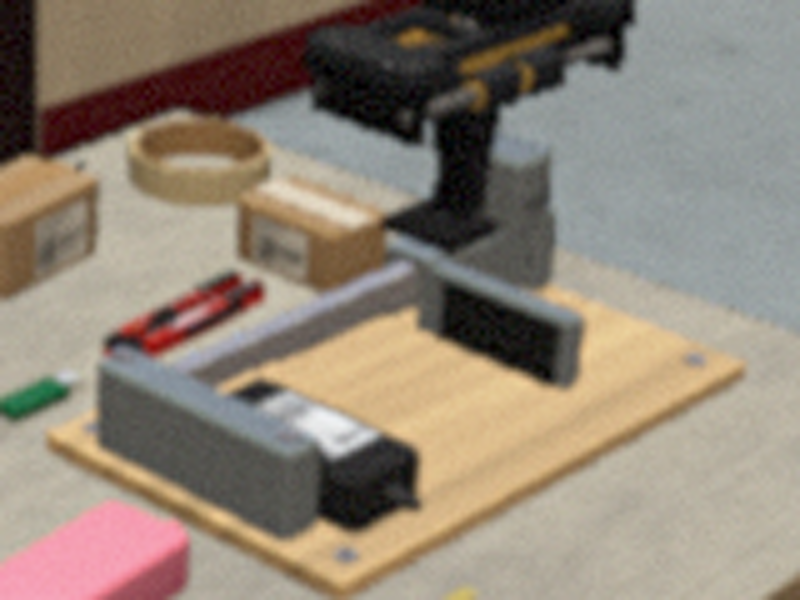

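The jaw is hard against the end stop: force rose to 17 N with no further motion. The saddle now covers the stop, at crop (540,240), and the power supply and bystanders are in place. I'll lift straight up while keeping a light push, so that friction doesn't drag the jaw back.

Emit:
jog_arm(motion="0 0 0 0 2 0 0;0 0 0 0 2 4 0;0 0 0 0 2 8 0;0 0 0 0 2 14 0;0 0 0 0 8 18 0;0 0 0 0 10 40 0;0 0 0 0 10 80 0;0 0 0 0 10 110 0")

```text
time_s: 8.3
eef_pos: [0.5955, 0.028, 0.1813]
tool_rot: [-0.001, 1.0, -0.001, 0.001]
contact_force: [-0.3, -0.9, 0.4]
gripper_width: 0.0007
grasp_force: 0.0
```

Emit:
jog_arm(motion="0 0 0 0 60 10 0;0 0 0 -40 110 20 0;0 0 0 -60 160 20 0;0 0 0 -80 210 20 0;0 0 0 -80 210 20 0;0 0 0 -80 210 20 0")

```text
time_s: 9.05
eef_pos: [0.5153, 0.2382, 0.1998]
tool_rot: [-0.001, 1.0, -0.0, 0.0]
contact_force: [0.4, -0.0, -0.7]
gripper_width: 0.0004
grasp_force: 0.0
```

Run:
```python
from h import *
snap('top','top4'); snap('scene','scene4')
a=cv2.resize(cv2.imread('pics/top4.png')[160:300,330:490],None,fx=3,fy=3,interpolation=cv2.INTER_CUBIC)
b=cv2.resize(cv2.imread('pics/scene4.png')[160:280,360:440],None,fx=3.5,fy=3.5,interpolation=cv2.INTER_CUBIC)
cv2.imwrite('pics/c4.png',np.hstack([a,b[:420]]))
```

```text
(no output)
```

View pics/c4.png

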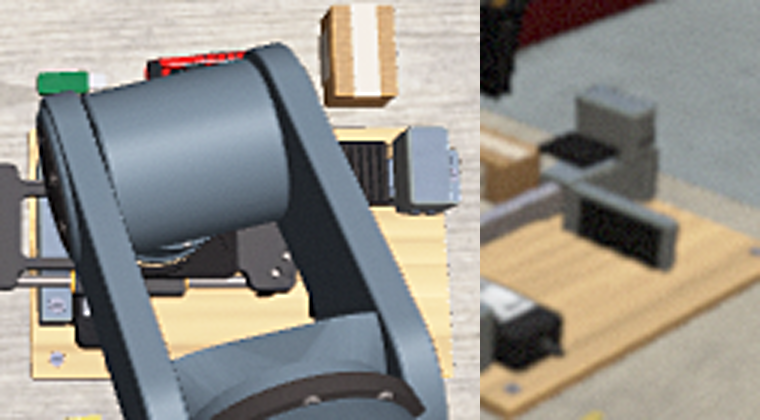

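The jaw sits at the end stop, with the push block's top spanning u≈466–479. The pad is up, and the power supply and carton are in place. I'll check the jaw's position numerically against the tip's end position, then hand in.

Run:
```python
from h import *
l=ray('top4',(466.2,216),.105); r=ray('top4',(479.3,216),.105); r0=ray('top0',(427,216),.105)
print(l,r,r0, 'travel',r0[1]-r[1])
if .111<r0[1]-r[1]<.13: print(arm.finish_job())
```

```text
[0.59282972 0.01118248 0.105     ] [ 0.59302365 -0.01756334  0.105     ] [0.59224879 0.09728847 0.105     ] travel 0.11485180918980878
the job is handed in; nothing more can be done
None
```

The clamp is open: I pressed the release pad, pushed the jaw back until it stopped hard against the end stop (about 115–119 mm of travel), and let the pad spring up. The power supply and the other things looked unmoved in the pictures, and the job is handed in, though no verdict came back.

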